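# Grease the drum sander's bearing with the push grease gun

## Task

Lift the push-type grease gun up and off its two-prong hook on the wire rack, and press its coupler squarely onto the tilted grease nipple of the drum sander's bearing at the pulley end until it snaps on. Then keep leaning on the gun along the nipple's axis, against its spring, until the nozzle has gone well over half its stroke into the barrel, and stay like that: the job finishes with the gun in the gripper, snapped on and held pressed in. Leave the hammer, tin, spanner, screwdriver and sanding block where they are.

Things in the scene. Friction and masses are not known exactly. Their poses are not given: they have to be found in the camera images.
- gun_grip (a point): Push-type grease gun, round, 206 mm long, 0.4-0.6 kg, hanging upright, coupler down. Point: centre of its black ribbed palm knob at the top (28 mm diameter, 48 mm high), to be gripped from above. z up the gun. Below this point: knob to 24 mm, steel flange 56 mm diameter to 32 mm (it rests on the hook), barrel 31 mm diameter to 102, cone, 10 mm nozzle tube, coupler down to 182 mm
- coupler_mouth (a point): Centre of the coupler's mouth at the gun's lower end, on its axis, 182 mm below gun_grip while the nozzle is fully out; z as the gun's. The bell mouth is 28 mm outside, 23 mm inside, narrowing to 16 mm over 6 mm; 7 mm in, four sprung balls catch behind the nipple's head
- coupler_seat (a point): Point on the gun's axis 12 mm above the mouth, 170 mm below gun_grip with the nozzle out: here the centre of the nipple's head lies once the coupler has snapped on
- nozzle (a joint): How far the nozzle with the coupler is pushed into the barrel, in m: 0 fully out, 0.014 fully in. A spring holds it out: 11 N before it moves, 18 N fully in. The coupler snaps on at about 7 to 10 N, just before the nozzle moves
- nipple: Brass grease nipple to use, on the pillow-block bearing between drum and pulley. Origin: centre of its round head (14 mm diameter), 126 mm above the bench. z: out of the bearing along the nipple, 30 degrees from vertical, leaning to the sander's front. Neck 9 mm diameter; hexagon 15 mm below the head's centre. About 30 mm free to drum and pulley
- sander: Open drum sander, fixed, at the left or right of the bench. Origin on the bench under mid-drum; y along the shaft (78 mm up), x to the back (motor, to 160 mm high). Drum 100 mm diameter, a bearing at each end, pulley 76 mm diameter beyond the -y bearing. Nipple to use at (-28, -122, 126) mm; the same at +122 is not. Base plate from x -100 to 220, y -155 to 155 mm
- rack: Wire-grid rack, fixed, 270 mm wide, 190 high, beside the sander. Origin on the bench under the grid; grid in the plane x = 0. Two hooks, y -65 and +65 mm, each of two 6 mm prongs 44 mm apart, tops 185 mm up, reaching to x -84 with ends turned up to 199 mm. Gun on one, hammer on the other, 40 mm before the grid. Lift the gun at least 18 mm, then draw it out to -x
- hammer: Fretting hammer hanging on the other hook by its head (brass, 94 mm along the rack's y, 24 mm thick, top at 209 mm), handle down. Not to be moved. Origin under the head's middle
- tin: Tin, 60 mm diameter, 55 mm high, standing near the rack's foot. Not to be moved. Origin under its middle
- spanner: Spanner 150 mm long lying on the front of the sander's base plate. Not to be moved. Origin underneath its middle, x along it
- screwdriver: Screwdriver 190 mm long, 26 mm thick, lying on the bench before the rack. Not to be moved. Origin underneath its middle, x along it
- sanding_block: Wood and cork sanding block 120 x 60 x 36 mm on the bench behind the rack. Not to be moved. Origin under its middle
Not all that is in view belongs to the job. Of the things that look like the part that bears gun_grip, the smallest one is meant.

How it is judged (in metres and radians):
On the way, in this order (a step that is already met when the one before it is completed fails the run):
1. the gun is lifted clear of its hook in the gripper (height (world z) of gun_grip above 0.232 m and contact force between gun and rack below 0.1 N and contact force between the fingers and gun above 1 N), for 0.1 s.
2. the coupler has snapped on the pulley-end nipple (distance between coupler_seat and nipple below 0.003 m and angle between the z axis of coupler_seat and the z axis of nipple, either way round below 0.2 rad), for 0.1 s.
At the end, for the whole second after the job is handed in: For the last second the gripper holds the gun off the rack, the coupler is snapped on the pulley-end nipple (within 3 mm of home, axes within 8 degrees, over 6 N) and the nozzle is over 7 of 14 mm in; hammer, tin, spanner, screwdriver and block within 30 mm of their starts (distance between coupler_seat and nipple below 0.003 m and angle between the z axis of coupler_seat and the z axis of nipple, either way round below 0.14 rad and value of joint nozzle above 0.007 m and contact force between gun and nipple above 6 N and contact force between the fingers and gun above 1 N and contact force between gun and rack below 0.1 N and distance of each of hammer, tin, spanner, screwdriver, sanding_block from where it was at the start of the episode below 0.03 m); the arm keeps its last pose, push and grip.
It fails at once if another tool is knocked away (distance of any of hammer, tin, spanner, screwdriver, sanding_block from where it was at the start of the episode above 0.05 m).
It also fails if it takes over 42 s, if anything falls off the work surface, if the arm or the gripper's body presses on something with over 40 N, if the wrist force passes 120 N, or if a joint passes its speed limit or range.

## Robot

A 7-joint arm with a two-finger parallel gripper is mounted at the origin on the work surface. World frame = base frame: x ahead of the robot, y to its left, z up, the work surface at z = 0. Lengths are in mm, angles in degrees, forces in N, time in s.
With the tool pointing down it reaches from about 425 to 950 mm from the base axis. Payload 16.7 kg.
Tool frame: the origin (TCP) lies between the finger pads; the fingertips stand 22 mm ahead of it and the grasp point (between the pads) lies 3 mm ahead of it; z points along the fingers, y is the direction in which the jaws open and shut (so a half turn about z gives the same grasp; the last joint's range is limited). The gripper opens to 94 mm and grips with 3 to 60 N. Pads are 16 mm wide; open, the fingers measure 119 mm over their backs; the gripper's body (75 mm by 177 mm) begins 78 mm behind the grasp point.
Start: joints at [-83.394, 24.414, 4.234, 92.017, -1.954, 63.644, -3.845], TCP at [176.663, 651.432, 190.467] pointing down, gripper open.
Joint ranges: [-163.25, 163.25], [-28.42, 122.38], [-70.27, 78.77], [12.13, 141.07], [-58.53, 238.53], [9.26, 117.41], [-156.51, 156.51]. Speed limits (degrees/s): [108.29, 108.29, 136.94, 136.94, 172.46, 172.46, 172.46].

## Interface

Orientations are given as a 3x3 rotation matrix whose columns are the frame's x, y, z axes.
In Python, from cell import manip gives the robot as it stands.
- The arm moves only by the tool drive_tool, never from a script. Its argument "plan" is a list of rows, each an object of numbers: "tx", "ty", "tz": the shift along the world's x, y, z in cm; "ax", "ay", "az": the turn, a rotation vector about the world's x, y, z in degrees; "grip": the finger opening in cm, from 0 to 9.4. In form: [{"tx": .., "ty": .., "tz": .., "ax": .., "ay": .., "az": .., "grip": ..}, ...]. A call has exactly 10 rows; each row shifts and turns the commanded pose from where the row before left it; what a row does not reach is not made up. A row lasts 1/10 s, in which the tool goes at most 50 mm and 8.59 degrees, less where a joint would pass 70% of its speed; a pose out of reach is approached as far as the arm can. A call is refused whole if a number of a shift passes 5 or a number of a turn 8.59, either way. A call with a gripper value outside its range is refused whole. The fingers move at their own pace and stop on an object; "squeeze" is the grip in N (left out, the last holds). Time passes only in rows, so rows that do not move let the fingers close, or fill a call up. It gives the time, the measured TCP pose, the force and the opening at its end, in the units of the state.
- manip.sense(): the state, without advancing time (a new reading comes with each control period).
- manip.read_camera(name): name is "scene" or "top" or "wrist"; returns the picture (400x640x3 uint8, red, green, blue); there is no depth.
- manip.calibration(name): a dict with "fx", "fy", "cx", "cy" (pixels), "R" (3x3) and "t" (3): a world point X has camera coordinates R X + t. Camera axes: x right, y down, z forward; pixel columns grow to the right and rows downward; lengths in mm; the calibration is good to about 2 mm. A picture is of the moment at which its call begins: read the wrist's pose just before it. calibration takes no time and is no camera call; for the wrist camera it gives the pose at the moment of the call.
- manip.job_done(): hands the job in, once; it reports no verdict.
The state is a dict: "time": time; "q": joint angles; "dq": joint speeds; "joint_efforts": joint torques, N m; "tool_pos": TCP position; "ee_rot": TCP orientation; "contact_force": force on the tool from outside, world axes, zero at the start; "moment": the same for the moment, N m; "finger_gap": opening from 0.0 (shut) to 1.0 (fully open).
Only numpy, scipy, OpenCV 4.12 (cv2) and the standard library are available. Lean on these libraries where they do the work, as an engineer would, in place of code of your own. Each camera call takes 0.05 s, during which the arm holds its last target. There are 200 camera calls.

## Working session

There is one attempt and no reset: what is moved stays moved. The work goes in short steps, Python scripts to look and compute and a tool call to move; the robot and the scene stay as the last step left them, time stands still between calls to the robot, and variables do not carry over. Pictures are saved under pics/ and viewed, about 8 in all and at most 12, crops included, and the job is handed in when it is done.

Besides the shell and the picture viewer there is one more tool, called after "Emit:" by a JSON object that holds its "method" and its "body". drive_tool: Moves the arm, as the interface text tells. Its arguments: {"type":"object","properties":{"plan":{"type":"array"},"squeeze":{"type":"number"}},"required":["plan"]}

```bash
mkdir -p pics; ls
cat > h.py <<'E'
import numpy as np, cv2
from cell import manip
def shot(n,f):
    c=manip.calibration(n); im=np.array(manip.read_camera(n)); cv2.imwrite(f'pics/{f}.png',im[:,:,::-1]); 
    import pickle; pickle.dump((im,c),open(f'pics/{f}.pkl','wb')); return im,c
def load(f):
    import pickle; return pickle.load(open(f'pics/{f}.pkl','rb'))
def ray(c,u,v):
    R=np.array(c['R']);t=np.array(c['t']); d=R.T@np.array([(u-c['cx'])/c['fx'],(v-c['cy'])/c['fy'],1]); return -R.T@t,d/np.linalg.norm(d)
def onz(c,u,v,z):
    o,d=ray(c,u,v); return o+d*(z-o[2])/d[2]
def tri(*a):
    A=np.zeros((3,3));b=np.zeros(3)
    for c,u,v in a:
        o,d=ray(c,u,v);P=np.eye(3)-np.outer(d,d);A+=P;b+=P@o
    X=np.linalg.solve(A,b); return X,[np.linalg.norm((np.eye(3)-np.outer(ray(*q)[1],ray(*q)[1]))@(X-ray(*q)[0])) for q in a]
def proj(c,X):
    p=np.array(c['R'])@np.array(X)+np.array(c['t']); return p[0]/p[2]*c['fx']+c['cx'],p[1]/p[2]*c['fy']+c['cy']
E
python3 - <<'E'
from h import *
np.set_printoptions(precision=2,suppress=True)
a,c1=shot('scene','s0');b,c2=shot('top','t0')
for c in(c1,c2):print({k:np.round(c[k],2).tolist() for k in c}, -np.array(c['R']).T@np.array(c['t']))
s=manip.sense();print({k:np.round(s[k],3).tolist() for k in s})
E
```

```text
pics
{'fx': 393.23, 'fy': 393.23, 'cx': 315.17, 'cy': 197.86, 'R': [[0.42, 0.91, 0.0], [0.74, -0.34, -0.58], [-0.53, 0.25, -0.81]], 't': [-156.72, -325.91, 1434.21]} [1064.28 -325.18  974.31]
{'fx': 501.26, 'fy': 501.26, 'cx': 317.31, 'cy': 198.19, 'R': [[-0.03, -1.0, 0.01], [-0.99, 0.03, -0.13], [0.13, -0.01, -0.99]], 't': [-61.04, 511.75, 1471.14]} [ 320.76  -52.26 1524.55]
{'time': 0.1, 'q': [-83.394, 24.448, 4.233, 92.046, -1.951, 63.643, -3.845], 'dq': [0.12, -0.139, 0.04, -0.041, 0.002, -0.013, 0.017], 'joint_efforts': [0.008, -93.746, 3.677, -45.503, -0.049, 0.017, 0.0], 'tool_pos': [176.614, 651.08, 189.845], 'ee_rot': [[-0.965, 0.262, -0.0], [0.262, 0.965, -0.001], [-0.0, -0.001, -1.0]], 'contact_force': [-0.361, 0.372, 0.426], 'moment': [-0.028, 0.041, -0.003], 'finger_gap': 1.003}
```

View pics/s0.png

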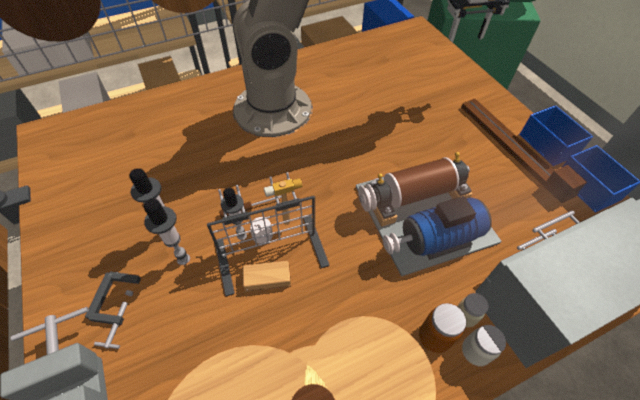

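View pics/t0.png

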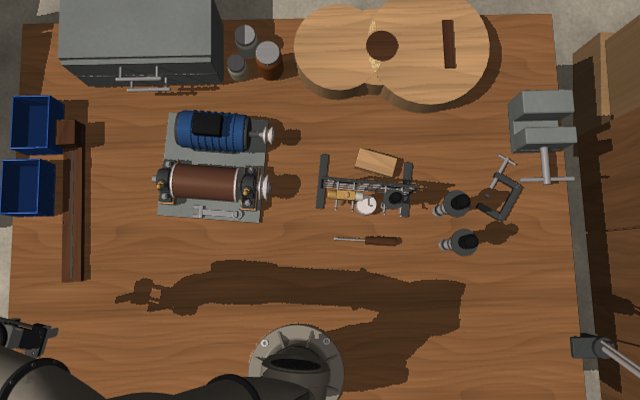

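Scene: candidates for the gun are the rack-hung one (scene 231,197; top 395,198) and the two bigger free-standing ones (scene 145,185 and 158,215; top 457,203 and 462,242). The rack-hung one has the smallest knob, so I choose that. Next, a close crop of it and of both nipples.

Run:
```python
from h import *
a,c1=load('s0');b,c2=load('t0')
f=lambda im,x,y,w,h,k:cv2.resize(im[y:y+h,x:x+w],None,fx=k,fy=k,interpolation=cv2.INTER_CUBIC)
A=f(a,205,165,100,75,4);B=f(a,350,145,100,75,4)
C=f(b,330,160,100,75,4);D=f(b,200,150,100,75,4)
m=np.vstack([np.hstack([A,B]),np.hstack([C,D])]);cv2.imwrite('pics/crop0.png',m[:,:,::-1])
```

```text
(no output)
```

View pics/crop0.png

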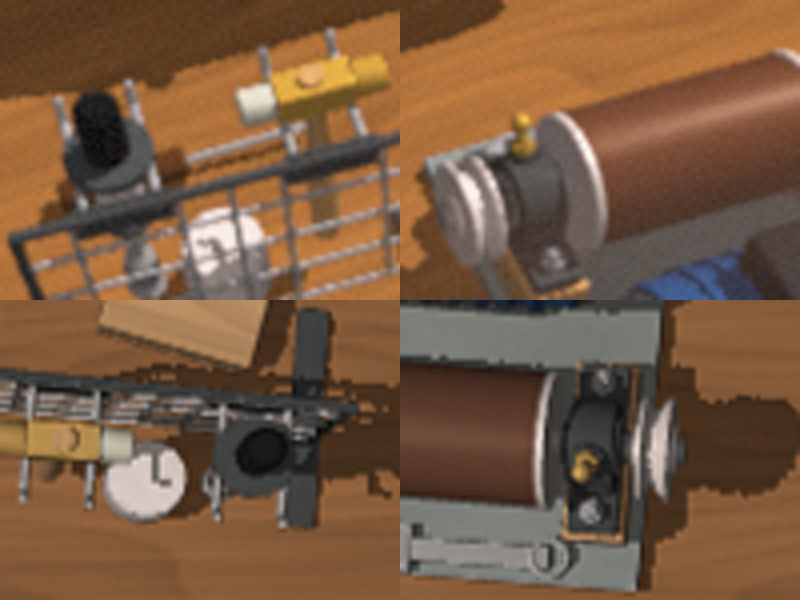

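Run:
```python
from h import *
np.set_printoptions(precision=1,suppress=True)
a,c1=load('s0');b,c2=load('t0')
def brass(im,x,y,w,h):
    r=cv2.cvtColor(im[y:y+h,x:x+w],cv2.COLOR_RGB2HSV); m=((r[...,0]>17)&(r[...,0]<30)&(r[...,1]>130)&(r[...,2]>110)).astype('u1')
    n,l,s,cc=cv2.connectedComponentsWithStats(m,connectivity=8)
    return [(s[i][:2]+[x,y],s[i][2:],cc[i]+[x,y]) for i in range(1,n) if s[i][4]>3]
print('S pul',brass(a,370,160,20,30));print('S far',brass(a,445,145,25,25))
print('T pul',brass(b,235,180,25,25));print('T far',brass(b,150,170,30,30))
g,e=tri((c1,230,198),(c2,395.5,197.3));print('knob',g,e)
n,e=tri((c1,380.2,175.2),(c2,244.8,192.7));print('nip',n,e, onz(c2,244.8,192.7,126),onz(c1,380.2,175.2,126))
# knob flange & rack bar
for u,v in((330,178.2),(418,187)):print('bar',onz(c2,u,v,190))
for u,v in((385.5,187),(384.5,214),(335.5,283-200+102)):print(onz(c2,u,v,185))
for u,v in((200+148/4,150+65/4),(200+165/4,150+67/4)):print(onz(c2,u,v,78))
```

```text
S pul [(array([378, 174]), array([ 6,  9, 33], dtype=int32), array([380.1, 178.5]))]
S far [(array([455, 152]), array([ 5, 10, 31], dtype=int32), array([457.1, 156.5]))]
T pul [(array([243, 188]), array([ 6,  7, 23], dtype=int32), array([245.1, 191.1]))]
T far [(array([157, 181]), array([ 6,  8, 22], dtype=int32), array([158.8, 184.3]))]
knob [ 484.2 -277.5  214.1] [np.float64(0.8560348148019667), np.float64(0.8560348148019742)]
nip [518.6 129.9 127.7] [np.float64(0.13588089436626904), np.float64(0.135880894366174)] [518.9 130.2 126. ] [517.5 130.7 126. ]
bar [ 543.5 -108.   190. ]
bar [ 513.4 -344.6  190. ]
[ 516.4 -257.6  185. ]
[ 443.2 -251.7  185. ]
[ 525.3 -122.5  185. ]
[604.5 158.6  78. ]
[602.7 146.2  78. ]
```

Emit:
{"method": "drive_tool", "body": {"plan": [{"tx": 0.5,"ty": -1,"tz": 2},{"tx": 1.5,"ty": -2.5,"tz": 2.5},{"tx": 2,"ty": -3.5,"tz": 2.5},{"tx": 2,"ty": -3.5,"tz": 2.5},{"tx": 2,"ty": -3.5,"tz": 2.5,"az": 1},{"tx": 2,"ty": -3.5,"tz": 2,"az": 1},{"tx": 2,"ty": -3.5,"tz": 2,"az": 1},{"tx": 2,"ty": -3.5,"tz": 2,"az": 1},{"tx": 2,"ty": -3.5,"tz": 2,"az": 1},{"tx": 2,"ty": -3.5,"tz": 1,"az": 1}]}}

```text
$.plan[0]: bad value
```

Emit:
{"method": "drive_tool", "body": {"plan": [{"tx": 2,"ty": -3.5,"az": 1},{"tx": 2,"ty": -3.5,"az": 1},{"tx": 2,"ty": -3.5,"az": 1},{"tx": 2,"ty": -3.5},{"tx": 1.5,"ty": -3.5},{"tx": 1.5,"ty": -3.5},{"tx": 1,"ty": -3.5},{"ty": -3.5},{"ty": -3.5},{"ty": -3.5}]}}

```text
$.plan[0]: bad value
```

Emit:
{"method": "drive_tool", "body": {"plan": [{"tx": 0.5,"ty": -1,"tz": 2,"ax": 0,"ay": 0,"az": 0,"grip": 9.4},{"tx": 1.5,"ty": -2.5,"tz": 2.5,"ax": 0,"ay": 0,"az": 0,"grip": 9.4},{"tx": 2,"ty": -3.5,"tz": 2.5,"ax": 0,"ay": 0,"az": 0,"grip": 9.4},{"tx": 2,"ty": -3.5,"tz": 2.5,"ax": 0,"ay": 0,"az": 0,"grip": 9.4},{"tx": 2,"ty": -3.5,"tz": 2.5,"ax": 0,"ay": 0,"az": 1,"grip": 9.4},{"tx": 2,"ty": -3.5,"tz": 2,"ax": 0,"ay": 0,"az": 1,"grip": 9.4},{"tx": 2,"ty": -3.5,"tz": 2,"ax": 0,"ay": 0,"az": 1,"grip": 9.4},{"tx": 2,"ty": -3.5,"tz": 2,"ax": 0,"ay": 0,"az": 1,"grip": 9.4},{"tx": 2,"ty": -3.5,"tz": 2,"ax": 0,"ay": 0,"az": 1,"grip": 9.4},{"tx": 2,"ty": -3.5,"tz": 1,"ax": 0,"ay": 0,"az": 1,"grip": 9.4}]}}

```text
time: 1.1
tool_pos: [357.4, 335.0, 402.0]
ee_rot: [[-0.987, 0.159, 0.001], [0.159, 0.987, 0.001], [-0.0, 0.002, -1.0]]
contact_force: [0.9, 0.3, -0.2]
finger_gap: 0.999
```

Emit:
{"method": "drive_tool", "body": {"plan": [{"tx": 2,"ty": -3,"tz": 0,"ax": 0,"ay": 0,"az": 1,"grip": 9.4},{"tx": 2,"ty": -3,"tz": 0,"ax": 0,"ay": 0,"az": 1,"grip": 9.4},{"tx": 2,"ty": -3,"tz": 0,"ax": 0,"ay": 0,"az": 1,"grip": 9.4},{"tx": 2,"ty": -3,"tz": 0,"ax": 0,"ay": 0,"az": 0,"grip": 9.4},{"tx": 2,"ty": -3,"tz": 0,"ax": 0,"ay": 0,"az": 0,"grip": 9.4},{"tx": 1.5,"ty": -2.5,"tz": 0,"ax": 0,"ay": 0,"az": 0,"grip": 9.4},{"tx": 1,"ty": -1.5,"tz": 0,"ax": 0,"ay": 0,"az": 0,"grip": 9.4},{"tx": 0,"ty": -0.5,"tz": 0,"ax": 0,"ay": 0,"az": 0,"grip": 9.4},{"tx": 0,"ty": 0,"tz": 0,"ax": 0,"ay": 0,"az": 0,"grip": 9.4},{"tx": 0,"ty": 0,"tz": 0,"ax": 0,"ay": 0,"az": 0,"grip": 9.4}]}}

```text
time: 2.1
tool_pos: [481.1, 142.4, 400.4]
ee_rot: [[-0.994, 0.106, -0.0], [0.106, 0.994, 0.0], [0.0, 0.0, -1.0]]
contact_force: [-0.4, 0.6, 0.1]
finger_gap: 0.999
```

Run:
```python
from h import *
np.set_printoptions(precision=2,suppress=True)
a,c=shot('wrist','w0');s=manip.sense()
print(s['tool_pos'],np.array(c['R']),-np.array(c['R']).T@np.array(c['t']),c['fx'])
for X in((518.6,129.9,127),(484,-277,217)):print(proj(c,X))
_,c2=load('t0')
d=onz(c2,158.8,184.3,122)-onz(c2,245.1,191.1,122);print(d,np.degrees(np.arctan2(-d[0],d[1])))
```

```text
[481.1  142.53 400.39] [[ 0.11  0.99  0.  ]
 [ 0.96 -0.1   0.25]
 [ 0.24 -0.03 -0.97]] [411.46 149.78 593.82] 321.43459270014375
(np.float64(309.25544480120504), np.float64(195.68087607948604))
(np.float64(-24.792893638693045), np.float64(219.75040962174438))
[ 25.59 242.75   0.  ] -6.018341036604015
```

View pics/w0.png

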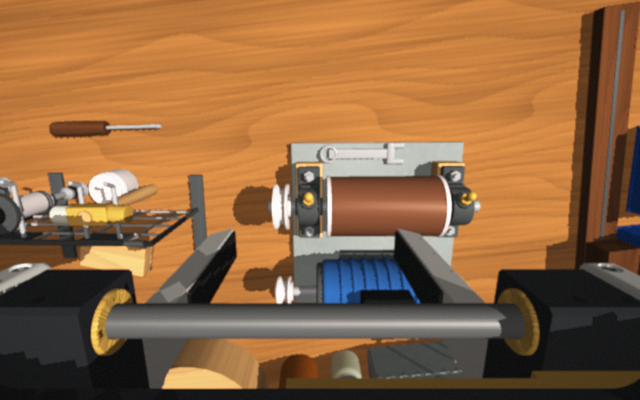

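Wrist view: pulley-end nipple at about (308,199), the projection of my triangulated point is within 3 px (309,196). The sander's yaw is -6.0°. On to the gun.

Emit:
{"method": "drive_tool", "body": {"plan": [{"tx": 0,"ty": -2,"tz": 0,"ax": 0,"ay": 0,"az": 0,"grip": 9.4},{"tx": 0,"ty": -4,"tz": 0,"ax": 0,"ay": 0,"az": 0,"grip": 9.4},{"tx": 0,"ty": -5,"tz": 0,"ax": 0,"ay": 0,"az": 0,"grip": 9.4},{"tx": 0,"ty": -5,"tz": 0,"ax": 0,"ay": 0,"az": 0,"grip": 9.4},{"tx": 0,"ty": -5,"tz": 0,"ax": 0,"ay": 0,"az": 0,"grip": 8},{"tx": 0,"ty": -5,"tz": 0,"ax": 0,"ay": 0,"az": 0,"grip": 8},{"tx": 0,"ty": -5,"tz": 0,"ax": 0,"ay": 0,"az": 0,"grip": 8},{"tx": 0,"ty": -5,"tz": -2,"ax": 0,"ay": 0,"az": 0,"grip": 8},{"tx": 0,"ty": -4,"tz": -2,"ax": 0,"ay": 0,"az": 0,"grip": 8},{"tx": 0,"ty": -2,"tz": -2,"ax": 0,"ay": 0,"az": 0,"grip": 8}]}}

```text
time: 3.15
tool_pos: [481.4, -277.4, 341.4]
ee_rot: [[-0.994, 0.109, 0.001], [0.109, 0.994, -0.001], [-0.001, -0.001, -1.0]]
contact_force: [-0.2, 1.5, 0.3]
finger_gap: 0.856
```

Run:
```python
from h import *
np.set_printoptions(precision=2,suppress=True)
s=manip.sense();a,c=shot('wrist','w1')
print(s['tool_pos'],proj(c,(484,-277,241)),proj(c,(484,-277,193)),proj(c,(484,-277,217)))
u,v=map(int,proj(c,(484,-277,217)));print(u,v)
x=max(0,min(u-50,540));y=max(0,min(v-50,325))
A=cv2.resize(a[y:y+75,x:x+100],None,fx=4,fy=4,interpolation=2)
w,cw=load('w0');B=cv2.resize(w[175:225,275:341],None,fx=6,fy=6,interpolation=2)
m=np.zeros((600,800,3),'u1');m[:300,:400]=A;m[:300,400:796]=B;m[300:,:480]=cv2.resize(a,(480,300))
cv2.imwrite('pics/crop1.png',m[:,:,::-1]);print(x,y)
```

```text
[ 481.35 -277.39  341.36] (np.float64(315.761446867453), np.float64(199.92011386238096)) (np.float64(315.673528094135), np.float64(189.2908064607674)) (np.float64(315.71435025973096), np.float64(194.22617271467857))
315 194
265 144
```

View pics/crop1.png

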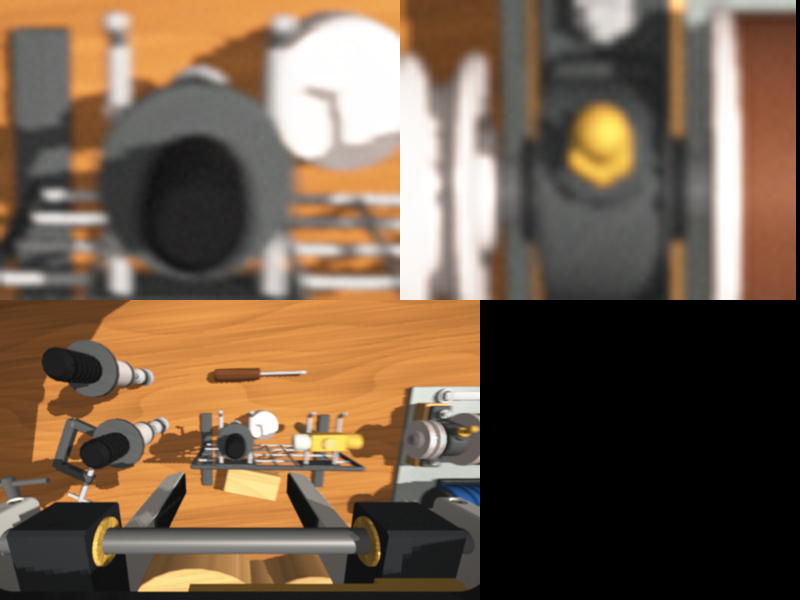

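The crop confirms the rack-hung gun: knob centre at (314,194) in the wrist picture, so the gun is at about (483.5, -278.5). The nipple head is at (308.8,196.2) against a predicted (309.3,195.7). I descend and grip.

Emit:
{"method": "drive_tool", "body": {"plan": [{"tx": 0.2,"ty": -0.1,"tz": -1.5,"ax": 0,"ay": 0,"az": 0,"grip": 8},{"tx": 0,"ty": 0,"tz": -2,"ax": 0,"ay": 0,"az": 0,"grip": 7},{"tx": 0,"ty": 0,"tz": -2,"ax": 0,"ay": 0,"az": 0,"grip": 6},{"tx": 0,"ty": 0,"tz": -2,"ax": 0,"ay": 0,"az": 0,"grip": 6},{"tx": 0,"ty": 0,"tz": -2,"ax": 0,"ay": 0,"az": 0,"grip": 6},{"tx": 0,"ty": 0,"tz": -1.5,"ax": 0,"ay": 0,"az": 0,"grip": 6},{"tx": 0,"ty": 0,"tz": -1,"ax": 0,"ay": 0,"az": 0,"grip": 6},{"tx": 0,"ty": 0,"tz": 0,"ax": 0,"ay": 0,"az": 0,"grip": 6},{"tx": 0,"ty": 0,"tz": 0,"ax": 0,"ay": 0,"az": 0,"grip": 4.5},{"tx": 0,"ty": 0,"tz": 0,"ax": 0,"ay": 0,"az": 0,"grip": 4}], "squeeze": 50}}

```text
time: 4.2
tool_pos: [484.1, -276.2, 222.6]
ee_rot: [[-0.994, 0.107, 0.001], [0.107, 0.994, -0.0], [-0.001, -0.0, -1.0]]
contact_force: [-0.3, -0.1, -0.9]
finger_gap: 0.501
```

Emit:
{"method": "drive_tool", "body": {"plan": [{"tx": 0,"ty": 0,"tz": 0,"ax": 0,"ay": 0,"az": 0,"grip": 3.4},{"tx": 0,"ty": 0,"tz": 0,"ax": 0,"ay": 0,"az": 0,"grip": 2},{"tx": 0,"ty": 0,"tz": 0,"ax": 0,"ay": 0,"az": 0,"grip": 1},{"tx": 0,"ty": 0,"tz": 0,"ax": 0,"ay": 0,"az": 0,"grip": 0},{"tx": 0,"ty": 0,"tz": 0,"ax": 0,"ay": 0,"az": 0,"grip": 0},{"tx": 0,"ty": 0,"tz": 0,"ax": 0,"ay": 0,"az": 0,"grip": 0},{"tx": 0,"ty": 0,"tz": 0,"ax": 0,"ay": 0,"az": 0,"grip": 0},{"tx": 0,"ty": 0,"tz": 0,"ax": 0,"ay": 0,"az": 0,"grip": 0},{"tx": 0,"ty": 0,"tz": 0,"ax": 0,"ay": 0,"az": 0,"grip": 0},{"tx": 0,"ty": 0,"tz": 0,"ax": 0,"ay": 0,"az": 0,"grip": 0}]}}

```text
time: 5.2
tool_pos: [483.8, -276.3, 222.1]
ee_rot: [[-0.994, 0.108, 0.0], [0.108, 0.994, -0.0], [-0.0, -0.0, -1.0]]
contact_force: [-0.7, -2.3, 5.5]
finger_gap: 0.273
```

Emit:
{"method": "drive_tool", "body": {"plan": [{"tx": 0,"ty": 0,"tz": 0.3,"ax": 0,"ay": 0,"az": 0,"grip": 0},{"tx": 0,"ty": 0,"tz": 0.7,"ax": 0,"ay": 0,"az": 0,"grip": 0},{"tx": 0,"ty": 0,"tz": 1,"ax": 0,"ay": 0,"az": 0,"grip": 0},{"tx": 0,"ty": 0,"tz": 1,"ax": 0,"ay": 0,"az": 0,"grip": 0},{"tx": 0,"ty": 0,"tz": 1,"ax": 0,"ay": 0,"az": 0,"grip": 0},{"tx": 0,"ty": 0,"tz": 1,"ax": 0,"ay": 0,"az": 0,"grip": 0},{"tx": 0,"ty": 0,"tz": 0.7,"ax": 0,"ay": 0,"az": 0,"grip": 0},{"tx": 0,"ty": 0,"tz": 0.3,"ax": 0,"ay": 0,"az": 0,"grip": 0},{"tx": 0,"ty": 0,"tz": 0,"ax": 0,"ay": 0,"az": 0,"grip": 0},{"tx": 0,"ty": 0,"tz": 0,"ax": 0,"ay": 0,"az": 0,"grip": 0}]}}

```text
time: 6.2
tool_pos: [483.5, -275.9, 281.6]
ee_rot: [[-0.994, 0.107, -0.0], [0.107, 0.994, 0.0], [0.0, 0.0, -1.0]]
contact_force: [0.7, 0.3, -4.8]
finger_gap: 0.271
```

Emit:
{"method": "drive_tool", "body": {"plan": [{"tx": -0.5,"ty": 0,"tz": 0,"ax": 0,"ay": 0,"az": 0,"grip": 0},{"tx": -1,"ty": 0.1,"tz": 0,"ax": 0,"ay": 0,"az": 0,"grip": 0},{"tx": -1,"ty": 0.1,"tz": 0,"ax": 0,"ay": 0,"az": 0,"grip": 0},{"tx": -1.5,"ty": 0.2,"tz": 0,"ax": 0,"ay": 0,"az": 0,"grip": 0},{"tx": -1.5,"ty": 0.1,"tz": 0,"ax": 0,"ay": 0,"az": 0,"grip": 0},{"tx": -1.5,"ty": 0.2,"tz": 0.5,"ax": 0,"ay": 0,"az": 0,"grip": 0},{"tx": -1,"ty": 0.1,"tz": 1,"ax": 0,"ay": 0,"az": 0,"grip": 0},{"tx": -0.5,"ty": 0,"tz": 1,"ax": 0,"ay": 0,"az": 0,"grip": 0},{"tx": 0,"ty": 0,"tz": 0.5,"ax": 0,"ay": 0,"az": 0,"grip": 0},{"tx": 0,"ty": 0,"tz": 0,"ax": 0,"ay": 0,"az": 0,"grip": 0}]}}

```text
time: 7.2
tool_pos: [399.3, -268.0, 312.6]
ee_rot: [[-0.994, 0.107, 0.002], [0.107, 0.994, 0.0], [-0.002, 0.001, -1.0]]
contact_force: [0.7, 0.4, -5.6]
finger_gap: 0.273
```

Run:
```python
from h import *
np.set_printoptions(precision=2,suppress=True)
s=manip.sense();print(s['tool_pos'],s['contact_force'],s['moment'],s['q'],s['finger_gap'])
R=np.array(s['ee_rot']);T=np.array(s['tool_pos']);a,c=shot('scene','s2');b,c2=shot('top','t2')
for cc in(c,c2):print([np.round(proj(cc,T+R[:,2]*d),1).tolist() for d in (-20,27,35,105,185)])
u,v=map(int,proj(c,T+R[:,2]*90));x,y=u-50,v-70
A=cv2.resize(a[y:y+140,x:x+100],None,fx=4,fy=4,interpolation=2);print(x,y)
cv2.imwrite('pics/crop2.png',A[:,:,::-1])
```

```text
[ 399.27 -267.98  312.58] [ 0.7   0.43 -5.58] [-0.01 -0.12 -0.04] [-31.24  -3.98  56.19 108.98   3.39  73.18 107.76] 0.2728213160067916
[[213.0, 138.2], [217.2, 152.3], [217.9, 154.6], [223.4, 173.4], [229.0, 192.4]]
[[401.1, 226.3], [397.7, 227.6], [397.2, 227.8], [392.6, 229.6], [388.0, 231.3]]
172 99
```

View pics/crop2.png

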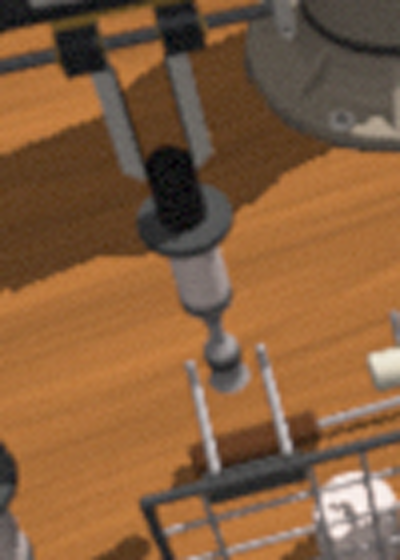

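Gun is held straight: mouth at scene (229.5,193.5) against a predicted (229.0,192.4). Now up and across to the sander.

Emit:
{"method": "drive_tool", "body": {"plan": [{"tx": 0,"ty": 0,"tz": 1,"ax": 0,"ay": 0,"az": 0,"grip": 0},{"tx": 0,"ty": 0.5,"tz": 2,"ax": 0,"ay": 0,"az": 0,"grip": 0},{"tx": 0.5,"ty": 1,"tz": 2,"ax": 0,"ay": 0,"az": 0,"grip": 0},{"tx": 0.5,"ty": 1.5,"tz": 2,"ax": 0,"ay": 0,"az": 0,"grip": 0},{"tx": 0.5,"ty": 2,"tz": 2,"ax": 0,"ay": 0,"az": 0,"grip": 0},{"tx": 0.5,"ty": 2.5,"tz": 1.5,"ax": 0,"ay": 0,"az": 0,"grip": 0},{"tx": 1,"ty": 2.5,"tz": 0.5,"ax": 0,"ay": 0,"az": 0,"grip": 0},{"tx": 1,"ty": 2.5,"tz": 0,"ax": 0,"ay": 0,"az": 0,"grip": 0},{"tx": 1,"ty": 2.5,"tz": 0,"ax": 0,"ay": 0,"az": 0,"grip": 0},{"tx": 0.5,"ty": 2.5,"tz": 0,"ax": 0,"ay": 0,"az": 0,"grip": 0}]}}

```text
time: 8.3
tool_pos: [454.3, -91.8, 422.0]
ee_rot: [[-0.994, 0.108, -0.001], [0.108, 0.994, -0.001], [0.001, -0.001, -1.0]]
contact_force: [0.8, 0.2, -5.6]
finger_gap: 0.272
```

Emit:
{"method": "drive_tool", "body": {"plan": [{"tx": 0,"ty": 2.5,"tz": 0,"ax": -0.26,"ay": -2.48,"az": 0,"grip": 0},{"tx": 0,"ty": 2.5,"tz": 0,"ax": -0.26,"ay": -2.48,"az": 0,"grip": 0},{"tx": 0,"ty": 2.5,"tz": 0,"ax": -0.26,"ay": -2.48,"az": 0,"grip": 0},{"tx": 0,"ty": 2.5,"tz": 0,"ax": -0.26,"ay": -2.48,"az": 0,"grip": 0},{"tx": 0,"ty": 2.5,"tz": 0,"ax": -0.26,"ay": -2.48,"az": 0,"grip": 0},{"tx": 0,"ty": 2.5,"tz": 0,"ax": -0.26,"ay": -2.48,"az": 0,"grip": 0},{"tx": 0,"ty": 2.5,"tz": 0,"ax": 0,"ay": 0,"az": 0,"grip": 0},{"tx": 0,"ty": 2,"tz": 0,"ax": 0,"ay": 0,"az": 0,"grip": 0},{"tx": 0,"ty": 1,"tz": 0,"ax": 0,"ay": 0,"az": 0,"grip": 0},{"tx": 0,"ty": 0,"tz": 0,"ax": 0,"ay": 0,"az": 0,"grip": 0}]}}

```text
time: 9.3
tool_pos: [453.7, 112.9, 421.6]
ee_rot: [[-0.961, 0.106, 0.256], [0.103, 0.994, -0.028], [-0.257, -0.0, -0.966]]
contact_force: [0.1, 0.1, -4.7]
finger_gap: 0.273
```

Run:
```python
from cell import manip
s=manip.sense();print(s['q'],s['contact_force'])
```

```text
[-44.8003035  -14.07895847  12.27774702 107.35224524  12.67689497
  74.97979767  49.25621132] [ 0.0728092   0.09088583 -4.69355054]
```

Emit:
{"method": "drive_tool", "body": {"plan": [{"tx": -0.3,"ty": 0.2,"tz": -0.4,"ax": -0.26,"ay": -2.48,"az": 0,"grip": 0},{"tx": -0.6,"ty": 0.4,"tz": -1,"ax": -0.26,"ay": -2.48,"az": 0,"grip": 0},{"tx": -0.8,"ty": 0.4,"tz": -1.2,"ax": -0.26,"ay": -2.48,"az": 0,"grip": 0},{"tx": -0.8,"ty": 0.4,"tz": -1.2,"ax": -0.26,"ay": -2.48,"az": 0,"grip": 0},{"tx": -0.8,"ty": 0.4,"tz": -1.3,"ax": -0.26,"ay": -2.48,"az": 0,"grip": 0},{"tx": -0.8,"ty": 0.4,"tz": -1.3,"ax": -0.26,"ay": -2.48,"az": 0,"grip": 0},{"tx": -0.6,"ty": 0.4,"tz": -1.2,"ax": 0,"ay": 0,"az": 0,"grip": 0},{"tx": -0.5,"ty": 0.3,"tz": -0.8,"ax": 0,"ay": 0,"az": 0,"grip": 0},{"tx": -0.2,"ty": 0.1,"tz": -0.4,"ax": 0,"ay": 0,"az": 0,"grip": 0},{"tx": 0,"ty": 0,"tz": 0,"ax": 0,"ay": 0,"az": 0,"grip": 0}]}}

```text
time: 10.3
tool_pos: [399.8, 141.9, 333.7]
ee_rot: [[-0.862, 0.108, 0.495], [0.094, 0.994, -0.052], [-0.498, 0.001, -0.867]]
contact_force: [0.5, 0.1, -4.8]
finger_gap: 0.267
```

Run:
```python
from h import *
np.set_printoptions(precision=3,suppress=True)
s=manip.sense();print(s['tool_pos'],s['q'],s['contact_force'])
R=np.array(s['ee_rot']);T=np.array(s['tool_pos']);print(R)
N=np.array([518.5,130,126]);n=np.array([-.497,.052,.866])
D=T-N;print('along',D@n,'off',D-n*(D@n),'ang',np.degrees(np.arccos(-R[:,2]@n)))
F=[('scene','s3'),('top','t3'),('wrist','w3')];P=[]
for k,f in F:
    a,c=shot(k,f);u,v=proj(c,(T+R[:,2]*187+N)/2);x=int(min(max(u-40,0),540));y=int(min(max(v-45,0),280))
    print(k,x,y,'mouth',np.round(proj(c,T+R[:,2]*187),1),'nip',np.round(proj(c,N),1),'flange',np.round(proj(c,T+R[:,2]*37),1))
    P.append(cv2.resize(a[y:y+100,x:x+88],None,fx=3,fy=3,interpolation=2))
cv2.imwrite('pics/crop3.png',np.hstack(P)[:,:,::-1])
```

```text
[399.837 141.909 333.736] [-44.213 -22.491  -4.812 128.174  26.205  58.955  24.202] [ 0.491  0.105 -4.764]
[[-0.862  0.108  0.495]
 [ 0.094  0.994 -0.052]
 [-0.498  0.001 -0.867]]
along 239.49459682451658 off [ 0.365 -0.545  0.334] ang 1.0509879071577795
scene 339 121 mouth [378.3 157.9] nip [380.2 175.5] flange [372.9 103.1]
top 203 151 mouth [242.  200.1] nip [244.9 192.9] flange [231.7 223.9]
wrist 275 131 mouth [314.9 180.4] nip [315.4 173.4] flange [314.9 216.8]
```

View pics/crop3.png

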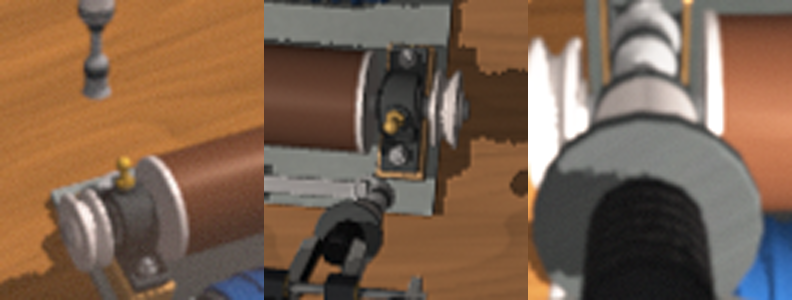

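The three-view crop shows the gun has swung in the jaws: the mouth is at top (242.7,213.7) and scene (371.3,152), where a straight gun would give (242,200) and (378,158). I measure the true gun axis.

```bash
cat > ax.py <<'E'
from h import *
np.set_printoptions(precision=2,suppress=True)
N=np.array([518.5,130,126]);n=np.array([-.497,.052,.866])
def axis(T,R,cs,us,ct,ut):
    X,e=tri((cs,*us),(ct,*ut));g=X-T;L=np.linalg.norm(g);z=-g/L
    print('mouth',X,e,'L',L,'tilt from vert',np.degrees(np.arccos(z[2])),'axis',z,'ang to n',np.degrees(np.arccos(z@n)),'in tool',R.T@g)
    return X,z
E
python3 - <<'E'
from ax import *
_,c=load('s3');_,c2=load('t3')
T=np.array([399.84,141.9,333.7]);R=np.array([[-.862,.108,.495],[.094,.994,-.052],[-.498,.001,-.867]])
X,z=axis(T,R,c,(371.3,152.5),c2,(242.7,213.5))
print(X-N,(X-N)@n)
s=manip.sense();print(s['time'],s['moment'],R.T@s['moment'],s['contact_force'])
E
```

```text
mouth [457.18 132.33 158.  ] [np.float64(0.05152365909488472), np.float64(0.05152365909485865)] L 185.06228004256826 tilt from vert 18.307373391543138 axis [-0.31  0.05  0.95] ang to n 11.807059387843253 in tool [ 37.17  -3.49 181.21]
[-61.32   2.33  32.  ] 58.31425335635346
10.45 [ 0.13  1.16 -0.02] [0.01 1.17 0.02] [-0.12 -0.51 -5.79]
```

Emit:
{"method": "drive_tool", "body": {"plan": [{"tx": 0,"ty": 0,"tz": 0,"ax": 0,"ay": 0,"az": 0,"grip": 0},{"tx": 0,"ty": 0,"tz": 0,"ax": -0.07,"ay": -0.7,"az": 0,"grip": 0},{"tx": 0,"ty": 0,"tz": 0,"ax": -0.14,"ay": -1.4,"az": 0,"grip": 0},{"tx": 0,"ty": 0,"tz": 0,"ax": -0.18,"ay": -1.8,"az": 0,"grip": 0},{"tx": 0,"ty": 0,"tz": 0,"ax": -0.18,"ay": -1.8,"az": 0,"grip": 0},{"tx": 0,"ty": 0,"tz": 0,"ax": -0.18,"ay": -1.8,"az": 0,"grip": 0},{"tx": 0,"ty": 0,"tz": 0,"ax": -0.18,"ay": -1.8,"az": 0,"grip": 0},{"tx": 0,"ty": 0,"tz": 0,"ax": -0.14,"ay": -1.4,"az": 0,"grip": 0},{"tx": 0,"ty": 0,"tz": 0,"ax": -0.1,"ay": -0.9,"az": 0,"grip": 0},{"tx": 0,"ty": 0,"tz": 0,"ax": 0,"ay": 0,"az": 0,"grip": 0}], "squeeze": 60}}

```text
time: 11.45
tool_pos: [399.4, 141.9, 333.7]
ee_rot: [[-0.743, 0.106, 0.661], [0.081, 0.994, -0.069], [-0.664, 0.003, -0.747]]
contact_force: [0.3, 0.7, -4.7]
finger_gap: 0.265
```

Run:
```python
from ax import *
s=manip.sense();R=np.array(s['ee_rot']);T=np.array(s['tool_pos']);print(T,s['q'],R)
F=[('scene','s4'),('top','t4')];P=[]
for k,f in F:
    a,c=shot(k,f);u,v=proj(c,T-n*110);x=int(u-50);y=int(v-65)
    print(k,x,y,'mouth if n',np.round(proj(c,T-n*187),1),'nip',np.round(proj(c,N),1))
    P.append(cv2.resize(a[y:y+130,x:x+100],None,fx=4,fy=4,interpolation=2))
cv2.imwrite('pics/crop4.png',np.hstack(P)[:,:,::-1])
```

```text
[399.39 141.93 333.73] [-41.37 -25.72 -15.18 135.19  37.27  54.42   9.46] [[-0.74  0.11  0.66]
 [ 0.08  0.99 -0.07]
 [-0.66  0.   -0.75]]
scene 325 65 mouth if n [378.3 157.8] nip [380.2 175.5]
top 186 146 mouth if n [241.9 200.1] nip [244.9 192.9]
```

View pics/crop4.png

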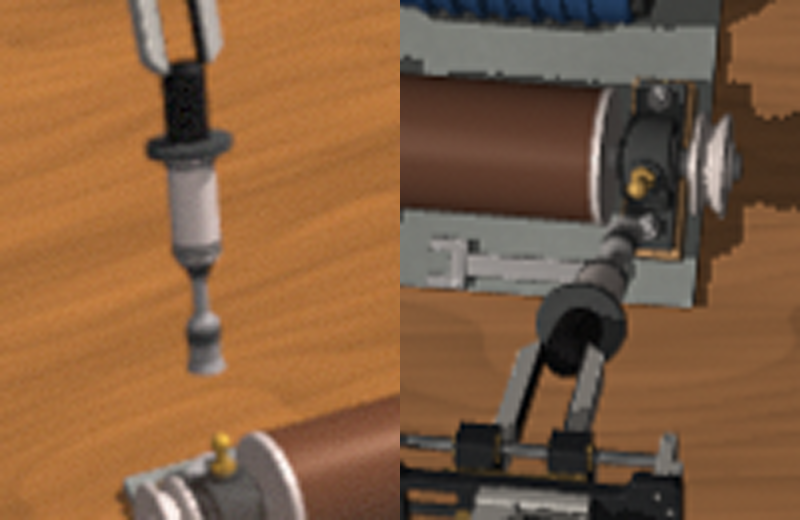

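Run:
```python
from ax import *
_,c=load('s4');_,c2=load('t4');T=np.array([399.39,141.93,333.73])
for us,ut in(((376.5,156.5),(242.7,202)),((376.7,156.8),(242.3,201.5))):
    X,z=axis(T,np.eye(3),c,us,c2,ut);D=X-N;print('along',D@n,'off',D-n*(D@n))
```

```text
mouth [486.91 129.86 172.77] [np.float64(0.18876059717516078), np.float64(0.18876059717517987)] L 183.6082634645192 tilt from vert 28.76086997264463 axis [-0.48  0.07  0.88] ang to n 1.854537539348291 in tool [  87.52  -12.07 -160.96]
along 56.20011890205752 off [-3.66 -3.06 -1.9 ]
mouth [488.07 130.47 172.52] [np.float64(0.7318366069908633), np.float64(0.7318366069908687)] L 184.34531031535744 tilt from vert 29.017306520905354 axis [-0.48  0.06  0.87] ang to n 1.5788545746425533 in tool [  88.68  -11.46 -161.21]
along 55.43688607763222 off [-2.87 -2.41 -1.48]
```

Gun now lies within 2° of the nipple's axis; the mouth is 56 mm off along the axis and about (3, 2.5, 1.5) mm to the side. I correct and approach to 10 mm.

Emit:
{"method": "drive_tool", "body": {"plan": [{"tx": 0.1,"ty": 0.1,"tz": 0,"ax": 0,"ay": 0,"az": 0,"grip": 0},{"tx": 0.3,"ty": 0.1,"tz": -0.25,"ax": 0,"ay": 0,"az": 0,"grip": 0},{"tx": 0.3,"ty": 0,"tz": -0.5,"ax": 0,"ay": 0,"az": 0,"grip": 0},{"tx": 0.3,"ty": 0,"tz": -0.5,"ax": 0,"ay": 0,"az": 0,"grip": 0},{"tx": 0.35,"ty": 0,"tz": -0.55,"ax": 0,"ay": 0,"az": 0,"grip": 0},{"tx": 0.35,"ty": 0,"tz": -0.55,"ax": 0,"ay": 0,"az": 0,"grip": 0},{"tx": 0.35,"ty": 0,"tz": -0.55,"ax": 0,"ay": 0,"az": 0,"grip": 0},{"tx": 0.25,"ty": 0,"tz": -0.45,"ax": 0,"ay": 0,"az": 0,"grip": 0},{"tx": 0.2,"ty": 0,"tz": -0.4,"ax": 0,"ay": 0,"az": 0,"grip": 0},{"tx": 0,"ty": 0,"tz": 0,"ax": 0,"ay": 0,"az": 0,"grip": 0}]}}

```text
time: 12.55
tool_pos: [424.9, 144.2, 296.2]
ee_rot: [[-0.744, 0.106, 0.66], [0.082, 0.994, -0.069], [-0.664, 0.003, -0.748]]
contact_force: [-1.4, -0.7, -3.2]
finger_gap: 0.268
```

Run:
```python
from ax import *
s=manip.sense();R=np.array(s['ee_rot']);T=np.array(s['tool_pos']);print(T,s['q'],s['contact_force'])
F=[('scene','s5'),('top','t5')];P=[]
for k,f in F:
    a,c=shot(k,f);u,v=proj(c,N+n*10);x=int(u-25);y=int(v-32)
    print(k,x,y,'mouth if n',np.round(proj(c,T-n*187),1),'nip',np.round(proj(c,N),1))
    P.append(cv2.resize(a[y:y+65,x:x+50],None,fx=8,fy=8,interpolation=2))
cv2.imwrite('pics/crop5.png',np.hstack(P)[:,:,::-1])
```

```text
[424.85 144.16 296.22] [-39.51 -20.85 -14.52 137.45  42.2   48.12   4.84] [-1.36 -0.65 -3.23]
scene 354 140 mouth if n [381.9 172.9] nip [380.2 175.5]
top 219 162 mouth if n [242.9 192.7] nip [244.9 192.9]
```

View pics/crop5.png

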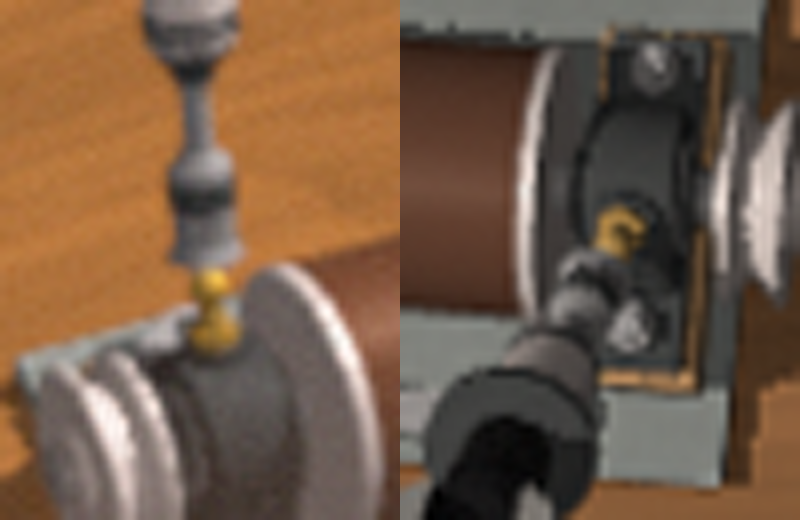

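Run:
```python
from ax import *
_,c=load('s5');_,c2=load('t5');T=np.array([424.85,144.16,296.22])
for us,ut in(((380.,171.2),(243.1,194.5)),((380.,170.7),(243.1,193.5))):
    X,z=axis(T,np.eye(3),c,us,c2,ut);D=X-N;print('along',D@n,'off',D-n*(D@n))
for k in(0,12,50):print(np.array(proj(c,N+n*k))-[354,140],(np.array(proj(c2,N+n*k))-[219,162])*8)
s=manip.sense();print(s['contact_force'],s['tool_pos'])
```

```text
mouth [512.03 132.74 136.44] [np.float64(0.9956600994859012), np.float64(0.9956600994859144)] L 182.37455076950624 tilt from vert 28.823877792515688 axis [-0.48  0.06  0.88] ang to n 1.7242069754612919 in tool [  87.18  -11.42 -159.78]
along 12.398911647155414 off [-0.31  2.1  -0.3 ]
mouth [513.89 131.55 141.31] [np.float64(1.5690673653925156), np.float64(1.5690673653925051)] L 179.11920820937053 tilt from vert 30.13715820866413 axis [-0.5   0.07  0.86] ang to n 1.4846509864426356 in tool [  89.04  -12.61 -154.91]
along 15.63181180982844 off [3.16 0.73 1.78]
[26.18 35.53] [207.03 246.8 ]
[25.79 31.56] [201.47 259.71]
[24.53 18.72] [183.24 301.97]
[-0.44 -0.19 -4.47] [424.69 144.11 296.5 ]
```

Mouth is 12–15 mm from the head centre and about 2 mm off laterally, inside the bell's catch. I press along the axis, slowly.

Emit:
{"method": "drive_tool", "body": {"plan": [{"tx": 0.1,"ty": -0.1,"tz": -0.17,"ax": 0,"ay": 0,"az": 0,"grip": 0},{"tx": 0.1,"ty": -0.02,"tz": -0.17,"ax": 0,"ay": 0,"az": 0,"grip": 0},{"tx": 0.1,"ty": -0.01,"tz": -0.17,"ax": 0,"ay": 0,"az": 0,"grip": 0},{"tx": 0.1,"ty": -0.01,"tz": -0.17,"ax": 0,"ay": 0,"az": 0,"grip": 0},{"tx": 0.1,"ty": -0.01,"tz": -0.17,"ax": 0,"ay": 0,"az": 0,"grip": 0},{"tx": 0.1,"ty": -0.01,"tz": -0.17,"ax": 0,"ay": 0,"az": 0,"grip": 0},{"tx": 0.1,"ty": -0.01,"tz": -0.17,"ax": 0,"ay": 0,"az": 0,"grip": 0},{"tx": 0.1,"ty": -0.01,"tz": -0.17,"ax": 0,"ay": 0,"az": 0,"grip": 0},{"tx": 0,"ty": 0,"tz": 0,"ax": 0,"ay": 0,"az": 0,"grip": 0},{"tx": 0,"ty": 0,"tz": 0,"ax": 0,"ay": 0,"az": 0,"grip": 0}]}}

```text
time: 13.65
tool_pos: [433.2, 143.4, 284.5]
ee_rot: [[-0.742, 0.105, 0.662], [0.082, 0.994, -0.066], [-0.665, 0.005, -0.746]]
contact_force: [-9.4, 0.3, 11.3]
finger_gap: 0.267
```

```bash
cat > st.py <<'E'
from ax import *
s=manip.sense();T=np.array(s['tool_pos']);D=T-N;f=np.array(s['contact_force'])+[0,0,4.8]
print('t',s['time'],'along',D@n,'off',D-n*(D@n),'F net',f,'axial',f@n,'lat',f-n*(f@n),'gap',s['finger_gap'],'q',np.array(s['q']))
E
python3 st.py
```

```text
t 13.65 along 180.33091168858562 off [4.34 4.05 2.32] F net [-9.37  0.27 16.11] axial 18.624245738050572 lat [-0.12 -0.7  -0.02] gap 0.2673367739062503 q [-38.7  -19.37 -14.31 138.26  44.24  45.9    3.12]
```

```bash
python3 - <<'E'
from ax import *
s=manip.sense();T=np.array(s['tool_pos'])
F=[('scene','s6'),('top','t6')];P=[]
for k,f in F:
    a,c=shot(k,f);x,y={'scene':(354,125),'top':(219,165)}[k]
    print(k,x,y,'TCP-187n',np.round(proj(c,T-n*187),1),'nip',np.round(proj(c,N),1))
    P.append(cv2.resize(a[y:y+75,x:x+50],None,fx=8,fy=8,interpolation=2))
cv2.imwrite('pics/crop6.png',np.hstack(P)[:,:,::-1])
E
python3 st.py
```

```text
scene 354 125 TCP-187n [382.6 177.8] nip [380.2 175.5]
top 219 165 TCP-187n [243.7 190.4] nip [244.9 192.9]
t 13.75 along 180.37793640052757 off [4.35 4.07 2.32] F net [-9.32  1.03 16.06] axial 18.59179299985318 lat [-0.08  0.06 -0.05] gap 0.2659913503973585 q [-38.7  -19.37 -14.31 138.25  44.24  45.9    3.12]
```

View pics/crop6.png

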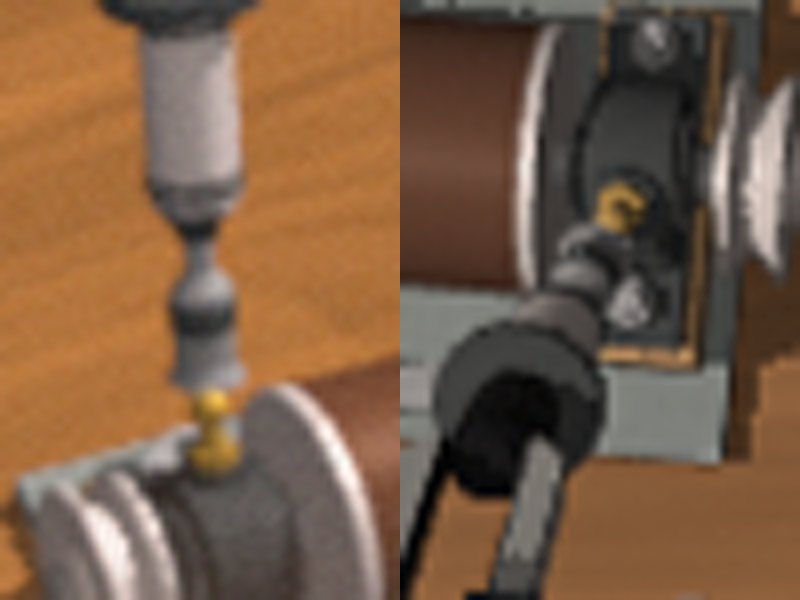

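The picture shows the nozzle squeezed in (short tube) with the brass head still outside the bell: the rim sits on the head (18.6 N, not snapped). I back off and re-measure with the mouth free.

Emit:
{"method": "drive_tool", "body": {"plan": [{"tx": -0.1,"ty": 0.01,"tz": 0.17,"ax": 0,"ay": 0,"az": 0,"grip": 0},{"tx": -0.1,"ty": 0.01,"tz": 0.17,"ax": 0,"ay": 0,"az": 0,"grip": 0},{"tx": -0.15,"ty": 0.02,"tz": 0.26,"ax": 0,"ay": 0,"az": 0,"grip": 0},{"tx": -0.15,"ty": 0.02,"tz": 0.26,"ax": 0,"ay": 0,"az": 0,"grip": 0},{"tx": -0.15,"ty": 0.02,"tz": 0.26,"ax": 0,"ay": 0,"az": 0,"grip": 0},{"tx": -0.15,"ty": 0.02,"tz": 0.26,"ax": 0,"ay": 0,"az": 0,"grip": 0},{"tx": -0.15,"ty": 0.02,"tz": 0.26,"ax": 0,"ay": 0,"az": 0,"grip": 0},{"tx": -0.1,"ty": 0.01,"tz": 0.17,"ax": 0,"ay": 0,"az": 0,"grip": 0},{"tx": 0,"ty": 0,"tz": 0,"ax": 0,"ay": 0,"az": 0,"grip": 0},{"tx": 0,"ty": 0,"tz": 0,"ax": 0,"ay": 0,"az": 0,"grip": 0}]}}

```text
time: 14.75
tool_pos: [422.2, 143.4, 300.7]
ee_rot: [[-0.744, 0.107, 0.66], [0.082, 0.994, -0.069], [-0.664, 0.003, -0.748]]
contact_force: [0.8, 0.3, -4.8]
finger_gap: 0.267
```

```bash
python3 st.py
python3 - <<'E'
from ax import *
s=manip.sense();T=np.array(s['tool_pos']);R=np.array(s['ee_rot']);print(R.T.round(3).tolist())
P=[]
for k,f in (('scene','s7'),('top','t7')):
    a,c=shot(k,f);x,y={'scene':(352,110),'top':(215,160)}[k]
    print(k,x,y,'TCP-187n',np.round(proj(c,T-n*187),1),'nip',np.round(proj(c,N),1))
    im=cv2.resize(a[y:y+75,x:x+50],None,fx=8,fy=8,interpolation=2)
    for m in range(-10,80,10):
        p=(np.array(proj(c,N+n*m))-[x,y]+.5)*8; cv2.circle(im,tuple(int(q) for q in p),2,(255,0,0) if m else (0,0,255),-1)
    P.append(im)
cv2.imwrite('pics/crop7.png',np.hstack(P)[:,:,::-1])
E
```

```text
t 14.75 along 199.90726368876653 off [3.01 2.98 1.62] F net [0.81 0.32 0.03] axial -0.3551063526185546 lat [0.63 0.34 0.34] gap 0.2674070317678767 q [-39.61 -21.48 -14.58 137.2   41.48  48.8    5.6 ]
[[-0.744, 0.082, -0.664], [0.107, 0.994, 0.003], [0.66, -0.069, -0.748]]
scene 352 110 TCP-187n [381.3 171.3] nip [380.2 175.5]
top 215 160 TCP-187n [243.  193.5] nip [244.9 192.9]
```

View pics/crop7.png

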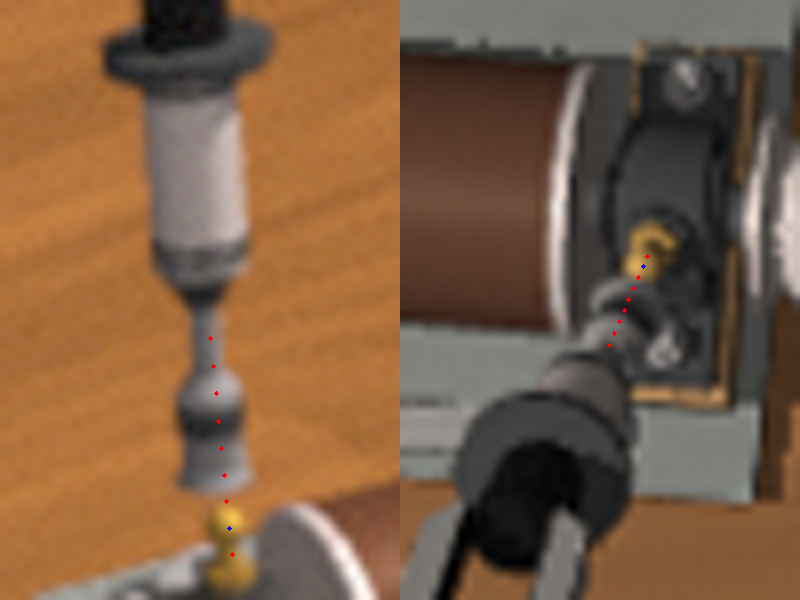

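The overlay of the nipple's axis shows what I had misread. In the top view the bell's rim is a circle centred at crop (625,307), not at its far edge, so the mouth is off toward the robot. I recompute.

Run:
```python
from ax import *
_,c=load('s7');_,c2=load('t7');T=np.array([422.2,143.4,300.7])
R=np.array([[-0.744,0.107,0.66],[0.082,0.994,-0.069],[-0.664,0.003,-0.748]])
for us,ut in(((378.4,169.),(242.6,197.9)),((378.5,169.4),(242.8,197.3))):
    X,z=axis(T,R,c,us,c2,ut);D=X-N;print('along',D@n,'off',D-n*(D@n))
# nipple check: head pixels scene (225.5,523), top brass head approx
w,cw=load('w0')
print(tri((c,352+226/8-.5,110+523/8-.5),(cw,308.8,196.2)),onz(cw,308.8,196.2,126),onz(c,352+226/8-.5,110+523/8-.5,126))
```

```text
mouth [502.48 133.99 134.96] [np.float64(1.4595167343775428), np.float64(1.4595167343776279)] L 184.400353730113 tilt from vert 25.999059354288374 axis [-0.44  0.05  0.9 ] ang to n 4.134585870212294 in tool [ 49.55  -1.26 177.61]
along 15.92765875921525 off [-8.1   3.17 -4.83]
mouth [504.1  133.35 135.31] [np.float64(1.4880394342541359), np.float64(1.4880394342539722)] L 184.82767848530588 tilt from vert 26.51451512345353 axis [-0.44  0.05  0.89] ang to n 3.6569975606287177 in tool [ 48.06  -1.72 178.46]
along 15.396773011132165 off [-6.75  2.55 -4.02]
(array([518.44, 128.78, 129.4 ]), [np.float64(0.5628868673594206), np.float64(0.5628868673594268)]) [519.55 129.09 126.  ] [515.97 130.11 126.  ]
```

Mouth is about 9 mm off, and the gun stands 3.8° short. I correct with 1° of tilt plus a shift of (+5, -2.6, +3) mm, then advance 18 mm and read the force.

Emit:
{"method": "drive_tool", "body": {"plan": [{"tx": 0.25,"ty": -0.13,"tz": 0.15,"ax": -0.05,"ay": -0.5,"az": 0,"grip": 0},{"tx": 0.25,"ty": -0.13,"tz": 0.15,"ax": -0.05,"ay": -0.5,"az": 0,"grip": 0},{"tx": 0.12,"ty": -0.01,"tz": -0.22,"ax": 0,"ay": 0,"az": 0,"grip": 0},{"tx": 0.13,"ty": -0.01,"tz": -0.22,"ax": 0,"ay": 0,"az": 0,"grip": 0},{"tx": 0.12,"ty": -0.01,"tz": -0.22,"ax": 0,"ay": 0,"az": 0,"grip": 0},{"tx": 0.13,"ty": -0.02,"tz": -0.22,"ax": 0,"ay": 0,"az": 0,"grip": 0},{"tx": 0.12,"ty": -0.01,"tz": -0.22,"ax": 0,"ay": 0,"az": 0,"grip": 0},{"tx": 0.13,"ty": -0.01,"tz": -0.22,"ax": 0,"ay": 0,"az": 0,"grip": 0},{"tx": 0.12,"ty": -0.02,"tz": -0.22,"ax": 0,"ay": 0,"az": 0,"grip": 0},{"tx": 0,"ty": 0,"tz": 0,"ax": 0,"ay": 0,"az": 0,"grip": 0}]}}

```text
time: 15.85
tool_pos: [435.9, 139.9, 288.1]
ee_rot: [[-0.732, 0.107, 0.673], [0.081, 0.994, -0.07], [-0.676, 0.003, -0.737]]
contact_force: [-0.4, 0.5, -4.7]
finger_gap: 0.267
```

```bash
python3 st.py
```

```text
t 15.85 along 181.9789609629534 off [7.82 0.45 4.53] F net [-0.37  0.48  0.06] axial 0.25984552904492936 lat [-0.24  0.47 -0.17] gap 0.2672898408336343 q [-38.21 -19.69 -14.58 138.44  45.14  45.84   2.68]
```

No contact at 182 mm, where the rim had jammed before, so the head is inside the bell. I press on.

Emit:
{"method": "drive_tool", "body": {"plan": [{"tx": 0.1,"ty": -0.01,"tz": -0.17,"ax": 0,"ay": 0,"az": 0,"grip": 0},{"tx": 0.1,"ty": -0.01,"tz": -0.17,"ax": 0,"ay": 0,"az": 0,"grip": 0},{"tx": 0.1,"ty": -0.01,"tz": -0.17,"ax": 0,"ay": 0,"az": 0,"grip": 0},{"tx": 0.1,"ty": -0.01,"tz": -0.17,"ax": 0,"ay": 0,"az": 0,"grip": 0},{"tx": 0.05,"ty": 0,"tz": -0.09,"ax": 0,"ay": 0,"az": 0,"grip": 0},{"tx": 0.05,"ty": 0,"tz": -0.09,"ax": 0,"ay": 0,"az": 0,"grip": 0},{"tx": 0,"ty": 0,"tz": 0,"ax": 0,"ay": 0,"az": 0,"grip": 0},{"tx": 0,"ty": 0,"tz": 0,"ax": 0,"ay": 0,"az": 0,"grip": 0},{"tx": 0,"ty": 0,"tz": 0,"ax": 0,"ay": 0,"az": 0,"grip": 0},{"tx": 0,"ty": 0,"tz": 0,"ax": 0,"ay": 0,"az": 0,"grip": 0}]}}

```text
time: 16.85
tool_pos: [441.2, 140.2, 280.8]
ee_rot: [[-0.731, 0.106, 0.674], [0.081, 0.994, -0.069], [-0.678, 0.004, -0.735]]
contact_force: [-5.7, -0.6, 6.1]
finger_gap: 0.27
```

```bash
python3 st.py
```

```text
t 16.85 along 172.980930834738 off [8.72 1.16 5.  ] F net [-5.71 -0.61 10.95] axial 12.286825309392604 lat [ 0.39 -1.25  0.3 ] gap 0.2697410946762954 q [-37.62 -18.61 -14.61 138.87  46.62  44.51   1.32]
```

12.3 N at 173 mm matches snapped-on with the nozzle about 2 mm in. Now the remaining stroke, about 9.5 mm.

Emit:
{"method": "drive_tool", "body": {"plan": [{"tx": 0.06,"ty": -0.01,"tz": -0.11,"ax": 0,"ay": 0,"az": 0,"grip": 0},{"tx": 0.06,"ty": -0.01,"tz": -0.11,"ax": 0,"ay": 0,"az": 0,"grip": 0},{"tx": 0.06,"ty": -0.01,"tz": -0.11,"ax": 0,"ay": 0,"az": 0,"grip": 0},{"tx": 0.06,"ty": 0,"tz": -0.11,"ax": 0,"ay": 0,"az": 0,"grip": 0},{"tx": 0.06,"ty": -0.01,"tz": -0.11,"ax": 0,"ay": 0,"az": 0,"grip": 0},{"tx": 0.06,"ty": -0.01,"tz": -0.11,"ax": 0,"ay": 0,"az": 0,"grip": 0},{"tx": 0.06,"ty": 0,"tz": -0.11,"ax": 0,"ay": 0,"az": 0,"grip": 0},{"tx": 0.06,"ty": 0,"tz": -0.1,"ax": 0,"ay": 0,"az": 0,"grip": 0},{"tx": 0,"ty": 0,"tz": 0,"ax": 0,"ay": 0,"az": 0,"grip": 0},{"tx": 0,"ty": 0,"tz": 0,"ax": 0,"ay": 0,"az": 0,"grip": 0}]}}

```text
time: 17.85
tool_pos: [446.2, 139.9, 272.5]
ee_rot: [[-0.731, 0.106, 0.675], [0.081, 0.994, -0.069], [-0.678, 0.004, -0.735]]
contact_force: [-8.9, -1.6, 10.7]
finger_gap: 0.266
```

```bash
python3 st.py
python3 - <<'E'
from ax import *
P=[]
for k,f in (('scene','s8'),('top','t8')):
    a,c=shot(k,f);x,y={'scene':(352,120),'top':(215,160)}[k]
    im=cv2.resize(a[y:y+75,x:x+50],None,fx=8,fy=8,interpolation=2)
    for m in range(0,80,20):
        p=(np.array(proj(c,N+n*m))-[x,y]+.5)*8; cv2.circle(im,tuple(int(q) for q in p),2,(255,0,0) if m else (0,0,255),-1)
    P.append(im)
cv2.imwrite('pics/crop8.png',np.hstack(P)[:,:,::-1])
E
```

```text
t 17.85 along 163.28538358516394 off [8.87 1.4  5.07] F net [-8.95 -1.58 15.48] axial 17.76852973348203 lat [-0.11 -2.5   0.09] gap 0.2658699386898958 q [-36.93 -17.47 -14.71 139.34  48.18  43.16  -0.15]
```

View pics/crop8.png

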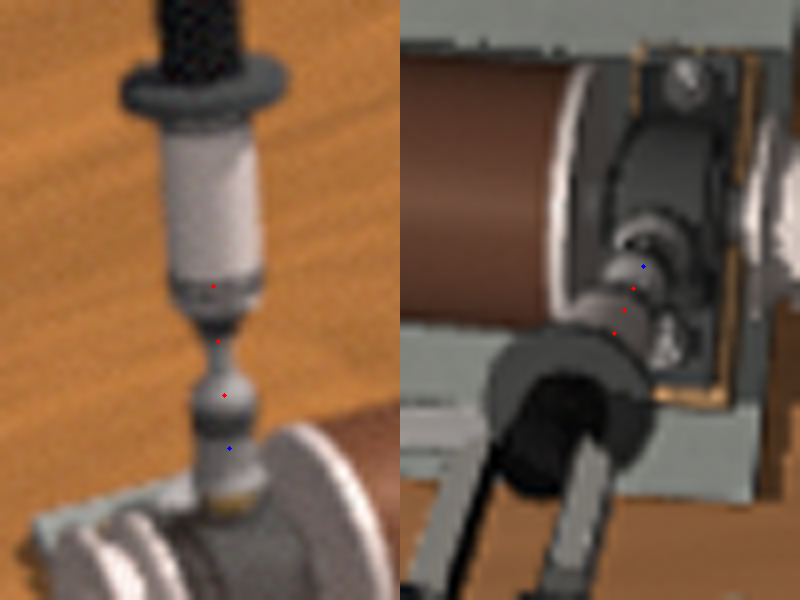

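The head has vanished into the bell, with only the hexagon showing below it (scene crop 230,500), and the nozzle tube is short. I hold for one second to check that it is stable.

Emit:
{"method": "drive_tool", "body": {"plan": [{"tx": 0,"ty": 0,"tz": 0,"ax": 0,"ay": 0,"az": 0,"grip": 0},{"tx": 0,"ty": 0,"tz": 0,"ax": 0,"ay": 0,"az": 0,"grip": 0},{"tx": 0,"ty": 0,"tz": 0,"ax": 0,"ay": 0,"az": 0,"grip": 0},{"tx": 0,"ty": 0,"tz": 0,"ax": 0,"ay": 0,"az": 0,"grip": 0},{"tx": 0,"ty": 0,"tz": 0,"ax": 0,"ay": 0,"az": 0,"grip": 0},{"tx": 0,"ty": 0,"tz": 0,"ax": 0,"ay": 0,"az": 0,"grip": 0},{"tx": 0,"ty": 0,"tz": 0,"ax": 0,"ay": 0,"az": 0,"grip": 0},{"tx": 0,"ty": 0,"tz": 0,"ax": 0,"ay": 0,"az": 0,"grip": 0},{"tx": 0,"ty": 0,"tz": 0,"ax": 0,"ay": 0,"az": 0,"grip": 0},{"tx": 0,"ty": 0,"tz": 0,"ax": 0,"ay": 0,"az": 0,"grip": 0}]}}

```text
time: 18.95
tool_pos: [446.2, 139.9, 272.5]
ee_rot: [[-0.73, 0.106, 0.675], [0.081, 0.994, -0.069], [-0.678, 0.004, -0.735]]
contact_force: [-7.4, -0.7, 10.9]
finger_gap: 0.27
```

```bash
python3 st.py && python3 -c "
from cell import manip
print(manip.job_done())"
```

```text
t 18.95 along 163.3400884623583 off [8.9  1.43 5.08] F net [-7.39 -0.7  15.66] axial 17.19559617878036 lat [ 1.16 -1.59  0.77] gap 0.26975077807153647 q [-36.93 -17.47 -14.71 139.34  48.18  43.16  -0.16]
the job is handed in; nothing more can be done
None
```

I lifted the small grease gun off its hook, snapped its coupler onto the pulley-end nipple, leaned on it along the axis and handed the job in at about 19 s.

- **Last checks:** the nipple's head was out of sight inside the bell, with only the hexagon showing. The axial push held steady at 17–18 N over the last second. From the spring figures that puts the nozzle about 12–13 mm of 14 mm in, and the TCP travel agrees at about 12 mm. The gun was held in the gripper the whole time.
- **What went wrong on the way:** the gun swung about 12° in the jaws when I tilted it, so I tilted the tool further to make up for it. The first press jammed the coupler's rim on the nipple head at 18.6 N, because I had misread where the mouth was. I backed off, re-measured, corrected by about 9 mm and pressed again.
- **Not fully confirmed:** I worked out about 3–4° between the gun and the nipple's axis from the TCP position, and did not measure it after the snap; the limit is 8°. I did not measure the positions of the hammer, tin, spanner, screwdriver and sanding block at the end. Nothing on the path came near them, and no unexpected force showed up in the readings at the end of each move.

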